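# Check the hand lever's travel against its bar

## Task

Check the travel of the red hand lever: with the outside of the fingers press it in toward the fixed black bar until it comes up against its stop, let it spring all the way back out with the fingers off it, then press it in to its stop once more and finish while still holding it there, so that the gap left in front of the bar can be gauged. Push only on the lever's outer face, firmly but without forcing it: do not pinch or hook the lever, do not touch the bar, and leave the small things lying around where they are.

Things in the scene. Friction and masses are not known exactly. Their poses are not given: they have to be found in the camera images.
- lever_unit: Lever stand, fixed to the worktop (place and yaw vary): aluminium base plate 90 (x) x 190 (y) x 10 mm. Origin at the centre of the plate's underside, on the worktop; z up; its +x is the direction in which the lever is pressed in. Grey pivot bracket at the +y end (y = 59 to 91 mm), 91 mm high, the highest part.
- grip_bar: Fixed round bar with a black ribbed sleeve, part of the stand, 24 mm thick, 184 mm long, on two steel posts. Origin at its centre: x = 12, y = 0, z = 70 mm in the stand's frame; it lies along y. Not to be touched.
- pivot (a point): The lever's vertical hinge axis at the lever's mid height: x = -30, y = 75, z = 70 mm in the stand's frame.
- lever_turn (a joint): Turn of the lever about the pivot, rad: 0 = out, resting (pointing to the stand's -y, swung 0.45 away from the bar); grows as pressed in, up to a firm stop at 0.45: lever parallel to the bar, 24 mm of free gap. A spring returns it: at the press point 1.5 N start it, 3.5 N just before the stop, more nearer the pivot; a force that rises past this means the stop.
- press_point (a point): Point on the lever's outer face, 105 mm from the pivot axis along the lever, at mid height (70 mm above the worktop); moves with the lever. Its +x points through the lever toward the bar, its -y along the lever to the free end.
- lever_inner: Thin dark strip on the lever's inner face, the one that looks at the bar; not to be touched. Origin at its centre.
- riser_block: Aluminium riser block with a dark hole on top, 40x30x19 mm, loose, stands near the lever's free end; origin under its centre. Leave alone.
- tape_roll: Roll of pale masking tape, 59 mm across, 18 mm high, loose, lies in front of the pivot end; origin under its centre. Leave alone.
- bnc_adapter: Small grey metal adapter, 22x56x20 mm, loose, lies behind the bar; origin under its centre. Leave alone.
- red_lever: The red lever: flat bar 10 mm thick, 20 mm high (60 to 80 mm above the worktop), with a rounded end swelling 5 mm outward at 127 mm from the pivot; it ends at 136 mm. Origin on the pivot axis at mid height; -y along the lever to its free end, +x toward the bar. Below it is open air down to the base plate or the worktop.

How it is judged:
By the outcome, as a careful person would: the job done as asked, in the order asked, and still so for the second after the job is handed in, while the arm keeps its last pose, push and grip.
It also fails if it takes over 38 s, if anything falls off the work surface, if the arm or the gripper's body presses on something with over 40 N, if the wrist force passes 120 N, or if a joint passes its speed limit or range.

## Robot

A 6-joint arm with a two-finger parallel gripper is mounted at the origin on a cart in front of the work surface, level with it; the furniture and walls round the work are solid. World frame = base frame: x ahead of the robot, y to its left, z up, the work surface at z = 0. Lengths are in mm, angles in rad, forces in N, time in s.
With the tool pointing down it reaches from about 350 to 850 mm from the base axis. Payload 8.1 kg.
Tool frame: the origin (TCP) lies midway between the tips of the shut fingers; the grasp point (between the pads) lies 19 mm behind it; z points along the fingers, x is the direction in which the jaws open and shut, and the axes are right-handed (so a half turn about z gives the same grasp; the last joint's range is limited). The gripper opens to 85 mm and grips with 20 to 120 N. Pads are 22 mm wide; open, the fingers measure 114 mm over their backs; the gripper's body (76 mm by 85 mm) begins 54 mm behind the grasp point. The pads swing forward as they close: fully open they stand 13 mm farther back than shut.
Start: joints at [-1.41, 0.13, 1.488, -0, 1.523, -0.085], TCP at [146.02, -581.965, 231.292] pointing down, gripper open.
Joint ranges: [-2.96, 2.96], [-0.89, 2.26], [0.02, 2.5], [-1.34, 4.48], [0, 2.73], [-2.66, 2.66]. Speed limits (rad/s): [2.39, 2.39, 2.79, 3.14, 3.14, 3.14].

## Interface

Orientations are given as a unit quaternion [x, y, z, w].
In Python, from rig import status, snapshot, order, recognise gives the robot as it stands.
- The arm moves only by the tool jog_arm, never from a script. Its argument "rows" is a list of rows, each a list of 2 entries, a list of its own where there are three numbers: the shift along the tool's x, y, z in m, then the turn, a rotation vector about the tool's x, y, z in rad. In form: [[[tx, ty, tz], [rx, ry, rz]], ...]. A call has 1 to 20 rows; each row is the pose to reach, as a shift and turn from the pose commanded when the call began, along the tool's axes at that moment; what a row does not reach only later rows make up. A row lasts 1/10 s, in which the tool goes at most 50 mm and 8.59 degrees, less where a joint would pass 70% of its speed; a pose out of reach is approached as far as the arm can. A call with a gripper value outside its range is refused whole. "hand" is the closure, from -1 (fully open) to 1 (shut), set as the call begins (left out, the last holds). The fingers move at their own pace and stop on an object; "squeeze" is the grip in N (left out, the last holds). Time passes only in rows, so rows that repeat a pose let the fingers close. It gives the time, the measured TCP pose, the force and the opening at its end, in the units of the state.
- status.sense(): the state, without advancing time (a new reading comes with each control period).
- snapshot(name): name is "side" or "top"; returns a dict with "img" (400x640x3 uint8, red, green, blue), "K" (3x3 intrinsics, pixels), "rvec" (rotation vector, rad) and "tvec" (3), from world to camera coordinates, as OpenCV has them. Camera axes: x right, y down, z forward; pixel columns grow to the right and rows downward; lengths in mm; the calibration is good to about 2 mm. A picture is of the moment at which its call begins. There is no depth.
- order.finish_job(): hands the job in, once; it reports no verdict.
Trained networks look in a picture, given as the dict that the camera call returned (one of the last four; its "shot" number tells which), for a name from the list of things; names that differ only in an ending like _2 or _b are one class to them, and where a whole thing is asked for, a point or a joint stands for the part that bears it (a point fixed in the world has none). Each returns a list of dicts, best first, with "conf" (0 to 1); they miss things now and then, are a little off and sometimes report something else, mostly with a low value. They report only what shows in the picture. A call takes as long as a camera call.
- recognise(picture, label): "location" ([x, y, z] in mm, in world coordinates, good to about 4 mm: the middle of the surface that is visible of it).
The state is a dict: "t": time; "joint_pos": joint angles; "joint_vel": joint speeds; "joint_torque": joint torques, N m; "position": TCP position; "ee_rot": TCP orientation; "force": force on the tool from outside, world axes, zero at the start; "ft_torque": the same for the moment, N m; "opening": finger opening in mm.
Only numpy, scipy, OpenCV 4.12 (cv2) and the standard library are available. Lean on these libraries where they do the work, as an engineer would, in place of code of your own. Each camera call takes 0.05 s, during which the arm holds its last target.

## Working session

There is one attempt and no reset: what is moved stays moved. The work goes in short steps, Python scripts to look and compute and a tool call to move; the robot and the scene stay as the last step left them, time stands still between calls to the robot, and variables do not carry over. Pictures are saved under pics/ and viewed, and the job is handed in when it is done.

Besides the shell and the picture viewer there is one more tool, called after "Call:" by a JSON object that holds its "name" and its "arguments", one argument or row to a line. jog_arm: Moves the arm, as the interface text tells. Its arguments: {"type":"object","properties":{"rows":{"type":"array"},"hand":{"type":"number"},"squeeze":{"type":"number"}},"required":["rows"]}

```bash
ls; mkdir -p pics
python3 - <<'E'
from rig import status, snapshot, recognise
import cv2, pickle
s=status.sense(); print(s)
P={}
for n in("top","side"):
    p=snapshot(n); P[n]=p
    cv2.imwrite(f"pics/{n}0.png",p["img"][:,:,::-1])
    for l in("lever_unit","grip_bar","red_lever","lever_inner","riser_block","tape_roll","bnc_adapter","press_point","pivot"):
        try: print(n,l,[(r["conf"],r["location"]) for r in recognise(p,l)][:2])
        except Exception as e: print(n,l,e)
pickle.dump(P,open("p0.pkl","wb"))
print(status.sense()["t"])
E
```

```text
pics
{'t': 0.0, 'joint_pos': array([-1.41040268e+00,  1.31179895e-01,  1.48930361e+00, -3.02821749e-05,
        1.52298872e+00, -8.54096788e-02]), 'joint_vel': array([-0.0003343 , -0.00031016, -0.00225003,  0.00122059, -0.00094627,
        0.00118252]), 'joint_torque': array([ 1.95726127e-03, -5.69402111e+01, -5.00543475e+01, -9.29852445e-05,
        1.49800954e-02, -1.77044666e-05]), 'position': array([ 145.91708194, -581.41038211,  230.21988312]), 'ee_rot': array([ 7.88459229e-01, -6.15086304e-01, -6.99253730e-04, -6.28064283e-04]), 'force': array([ 0.66078394,  0.0030452 , -0.50321906]), 'ft_torque': array([-0.03611525, -0.03006908, -0.00875478]), 'opening': 85.53190181075027}
top lever_unit [(0.72, [539.6, 204.4, 8.9])]
top grip_bar [(0.58, [565.3, 208.0, 78.7])]
top red_lever [(0.6, [492.0, 178.8, 80.6])]
top lever_inner []
top riser_block [(0.72, [531.4, 52.0, 15.8])]
top tape_roll [(0.62, [429.3, 183.2, 18.4])]
top bnc_adapter [(0.79, [580.6, 279.5, 18.7])]
top press_point [(0.96, [490.3, 175.3, 78.0])]
top pivot [(0.72, [544.7, 203.5, 11.7])]
side lever_unit [(0.85, [549.2, 195.0, 9.3])]
side grip_bar [(0.66, [566.2, 187.5, 75.0])]
side red_lever [(0.66, [494.7, 166.3, 76.5])]
side lever_inner []
side riser_block [(0.88, [530.4, 46.7, 22.3]), (0.38, [547.9, 194.8, 8.1])]
side tape_roll [(0.76, [426.5, 173.8, 10.4])]
side bnc_adapter [(0.59, [573.6, 266.1, 8.0])]
side press_point [(0.87, [488.5, 163.8, 78.0])]
side pivot [(0.69, [548.1, 196.4, 6.4]), (0.63, [569.1, 191.3, 73.2])]
1.0
```

View pics/top0.png

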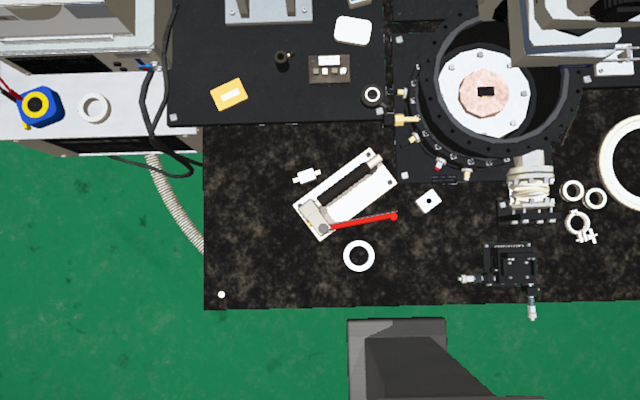

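View pics/side0.png

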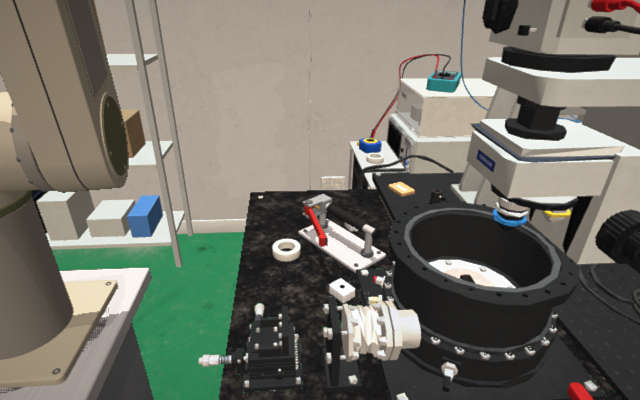

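Top view: the stand is at about (345,195) px, with the bracket at (315,215). The red lever runs from (325,228) to its free end at (395,216). The tape is at (359,256), the riser at (428,201) and the adapter at (306,176). I'll zoom in for a precise fit.

Run:
```python
import pickle,cv2
P=pickle.load(open("p0.pkl","rb"))
a=P["top"]["img"][130:280,270:470,::-1]; cv2.imwrite("pics/topz.png",cv2.resize(a,None,fx=4,fy=4,interpolation=cv2.INTER_CUBIC))
a=P["side"]["img"][180:310,260:400,::-1]; cv2.imwrite("pics/sidez.png",cv2.resize(a,None,fx=4.5,fy=4.5,interpolation=cv2.INTER_CUBIC))
for n in P: print(P[n]["K"],P[n]["rvec"],P[n]["tvec"])
```

```text
[[474.29046811   0.         315.00933991]
 [  0.         474.29046811 205.03867642]
 [  0.           0.           1.        ]] [ 2.14375    -2.20377394  0.06251833] [283.14395888 517.05388658 883.96763175]
[[389.29119507   0.         317.31207989]
 [  0.         389.29119507 199.61469101]
 [  0.           0.           1.        ]] [ 2.05568598 -0.0758065   0.06729449] [-479.70109764  214.209183    640.1043289 ]
```

View pics/topz.png

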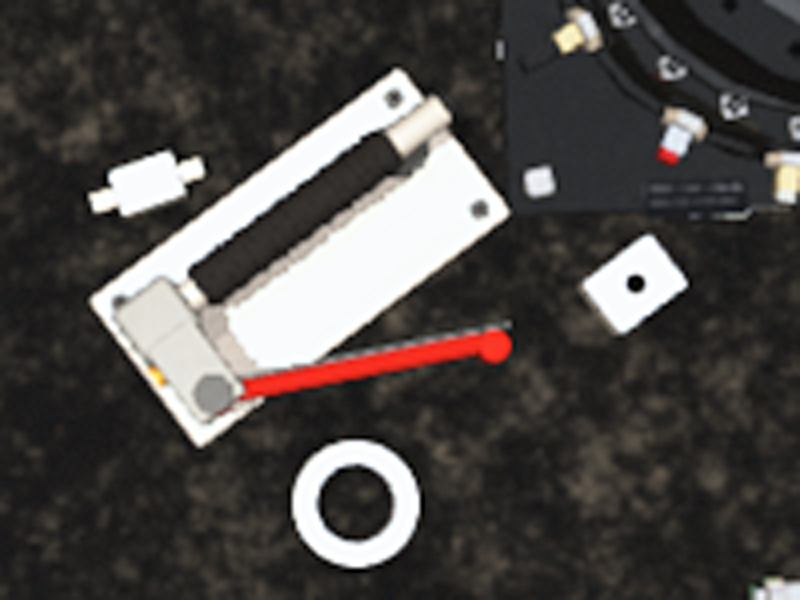

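View pics/sidez.png

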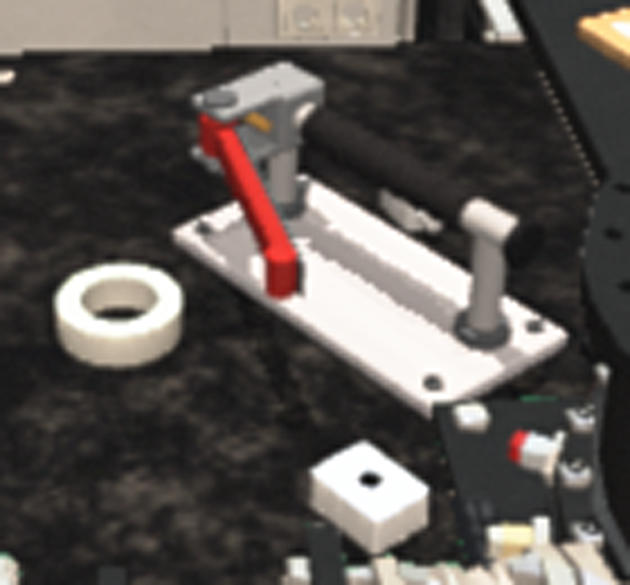

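```bash
cat > h.py <<'E'
import numpy as np,cv2,pickle
def proj(c,X):
    return cv2.projectPoints(np.array(X,float).reshape(-1,3),np.array(c["rvec"],float),np.array(c["tvec"],float),np.array(c["K"],float),None)[0].reshape(-1,2)
def s2w(p,X):
    X=np.array(X,float).reshape(-1,3);c,s=np.cos(p[2]),np.sin(p[2])
    return np.c_[p[0]+c*X[:,0]-s*X[:,1],p[1]+s*X[:,0]+c*X[:,1],X[:,2]]
def lev(th,al,out,z):  # along lever from pivot, out=+toward bar offset; th=lever_turn
    a=th-0.45  # rotation in stand frame about z; a<0 -> -y dir swings to -x
    c,s=np.cos(a),np.sin(a); x,y=out,-al
    return [-30+c*x-s*y,75+s*x+c*y,z]
E
python3 - <<'E'
from h import *
from scipy.optimize import least_squares
P=pickle.load(open("p0.pkl","rb"))
T=P["top"];S=P["side"]
tp=[((400,67),[45,-95,10]),((510,212),[-45,-95,10]),((203,446),[-45,95,10]),((92,300),[45,95,10]),((215,392),[-30,75,91])]
sp=[((173,234),[-45,95,10]),((432,405),[-45,-95,10]),((567,337),[45,-95,10])]
ut=np.array([((u+.5)/4-.5+270,(v+.5)/4-.5+130) for (u,v),_ in tp])
us=np.array([((u+.5)/4.5-.5+260,(v+.5)/4.5-.5+180) for (u,v),_ in sp])
def f(p):
    return np.r_[(proj(T,s2w(p,[x for _,x in tp]))-ut).ravel(),(proj(S,s2w(p,[x for _,x in sp]))-us).ravel()]
best=None
for y0 in np.arange(-3,3.2,.5):
    r=least_squares(f,[540,204,y0],x_scale=[10,10,.1])
    if best is None or r.cost<best.cost:best=r
print(best.x,best.cost);print(best.fun.reshape(-1,2).round(2))
p=best.x; np.save("stand.npy",p)
print("top only",least_squares(lambda q:f(q)[:10],p,x_scale=[10,10,.1]).x,"side only",least_squares(lambda q:f(q)[10:],p,x_scale=[10,10,.1]).x)
for th in(0,.45):
    print(th,"press",s2w(p,lev(th,105,-5,70)),"end",s2w(p,lev(th,127,0,80)),"pushdir",p[2]+th-.45)
print("end px obs",((496.5)/4-.5+270,(347.5)/4-.5+130),proj(T,s2w(p,lev(0,127,0,80))))
E
```

```text
[547.22222686 210.16083352   0.62142521] 3.7051804407849738
[[ 0.1  -0.92]
 [ 1.03 -0.71]
 [-0.35  0.19]
 [-0.66 -0.42]
 [ 0.15  0.02]
 [-1.24 -0.87]
 [-0.36  1.02]
 [-0.47 -0.7 ]]
top only [546.53936757 210.27303824   0.62032949] side only [548.86796148 209.99812782   0.61449467]
0 press [[492.15105699 149.35980118  70.        ]] end [[500.83068067 128.53519715  80.        ]] pushdir 0.17142520631106578
0.45 press [[536.23132857 165.39253944  70.        ]] end [[553.10485557 150.41642223  80.        ]] pushdir 0.6214252063110659
end px obs (393.625, 216.375) [[393.45841507 213.71520381]]
```

```bash
cat >> h.py <<'E'
def rows(cmd,tgts):
    x,y,z,w=cmd
    for t in tgts:
        dx,dy,dz=t[0]-x,t[1]-y,t[2]-z
        print("[[%.4f,%.4f,%.4f],[0,0,%.3f]]  <- %s"%((np.cos(w)*dx+np.sin(w)*dy)/1e3,(np.sin(w)*dx-np.cos(w)*dy)/1e3,-dz/1e3,-(t[3]-w),np.round(t,3)))
def tcp(p,th,gap,al=102,z=52,half=14.25):
    q=s2w(p,lev(th,al,-5-half-gap,z))[0]
    return [q[0],q[1],z,p[2]+th-.45]
E
python3 - <<'E'
from h import *
p=np.load("stand.npy")
c=[146.02,-581.965,231.292,-1.325]
a=tcp(p,0,30,z=150)
rows(c,[[260,-440,235,-1.0],[350,-260,235,-.6],[410,-60,235,-.2],[a[0],a[1],230,a[3]],a])
P=pickle.load(open("p0.pkl","rb"))
# world of stage px at z 60
T=P["top"];R=cv2.Rodrigues(np.array(T["rvec"]))[0];K=np.array(T["K"]);t=np.array(T["tvec"])
C=-R.T@t;print("cam",C)
for u,v,z in((510,265,60),(525,180,120),(560,40,200),(359,256,18),(530,310,60)):
    d=R.T@np.linalg.inv(K)@[u,v,1];print(u,v,(C+d*(z-C[2])/d[2]).round())
E
```

```text
[[-0.1100,-0.1451,-0.0037],[0,0,-0.325]]  <- [ 260. -440.  235.   -1.]
[[-0.2627,-0.2762,-0.0037],[0,0,-0.725]]  <- [ 350.  -260.   235.    -0.6]
[[-0.4420,-0.3831,-0.0037],[0,0,-1.125]]  <- [ 4.10e+02 -6.00e+01  2.35e+02 -2.00e-01]
[[-0.6314,-0.4698,0.0013],[0,0,-1.496]]  <- [4.48038e+02 1.44767e+02 2.30000e+02 1.71000e-01]
[[-0.6314,-0.4698,0.0813],[0,0,-1.496]]  <- [4.48038e+02 1.44767e+02 1.50000e+02 1.71000e-01]
cam [455.85641771 253.15797236 925.75372779]
510 265 [404. -80.  60.]
525 180 [550. -90. 120.]
560 40 [ 758. -123.  200.]
359 256 [426. 188.  18.]
530 310 [ 323. -111.   60.]
```

Call:
{"name": "jog_arm", "arguments": {
  "rows": [
    [[-0.037,-0.048,-0.015],[0,0,-0.11]],
    [[-0.073,-0.096,-0.02],[0,0,-0.22]],
    [[-0.11,-0.145,-0.02],[0,0,-0.325]],
    [[-0.148,-0.178,-0.02],[0,0,-0.425]],
    [[-0.186,-0.21,-0.02],[0,0,-0.525]],
    [[-0.224,-0.243,-0.02],[0,0,-0.625]],
    [[-0.263,-0.276,-0.02],[0,0,-0.725]],
    [[-0.3,-0.3,-0.02],[0,0,-0.81]],
    [[-0.335,-0.32,-0.02],[0,0,-0.89]],
    [[-0.37,-0.34,-0.02],[0,0,-0.97]],
    [[-0.406,-0.362,-0.02],[0,0,-1.05]],
    [[-0.442,-0.383,-0.02],[0,0,-1.125]],
    [[-0.48,-0.4,-0.02],[0,0,-1.2]],
    [[-0.518,-0.418,-0.02],[0,0,-1.28]],
    [[-0.556,-0.435,-0.01],[0,0,-1.36]],
    [[-0.594,-0.452,0],[0,0,-1.43]],
    [[-0.6314,-0.4698,0.01],[0,0,-1.496]],
    [[-0.6314,-0.4698,0.04],[0,0,-1.496]],
    [[-0.6314,-0.4698,0.08],[0,0,-1.496]],
    [[-0.6314,-0.4698,0.0813],[0,0,-1.496]]
  ],
  "hand": 1,
  "squeeze": 60
}}

```text
t: 3.0
position: [444.2, 144.5, 144.7]
ee_rot: [0.996, 0.086, -0.005, 0.001]
force: [-0.7, -0.6, -1.1]
opening: -0.1
```

Call:
{"name": "jog_arm", "arguments": {
  "rows": [
    [[0,0,0],[0,0,0]],
    [[0,0,0],[0,0,0]]
  ]
}}

```text
t: 3.2
position: [449.4, 144.7, 152.3]
ee_rot: [0.996, 0.085, 0.001, -0.0]
force: [0.0, -0.4, 1.0]
opening: 0.1
```

```bash
cat > look.py <<'E'
import sys,cv2,pickle
from rig import status,snapshot
n=sys.argv[1];P={}
for c in("top","side"): P[c]=snapshot(c)
pickle.dump(P,open(f"p{n}.pkl","wb"))
a=cv2.resize(P["top"]["img"][130:280,290:440,::-1],(390,390),interpolation=cv2.INTER_CUBIC)
b=cv2.resize(P["side"]["img"][170:310,260:400,::-1],(390,390),interpolation=cv2.INTER_CUBIC)
cv2.imwrite(f"pics/l{n}.png",cv2.hconcat([a,b]))
s=status.sense();print(s["t"],s["position"].round(2),s["ee_rot"].round(4),s["force"].round(2),s["ft_torque"].round(3))
E
python3 look.py 1
```

```text
3.3 [449.65 144.79 152.54] [ 9.964e-01  8.500e-02  2.000e-03 -2.000e-04] [ 0.91 -0.36  0.06] [-0.006  0.005 -0.063]
```

View pics/l1.png

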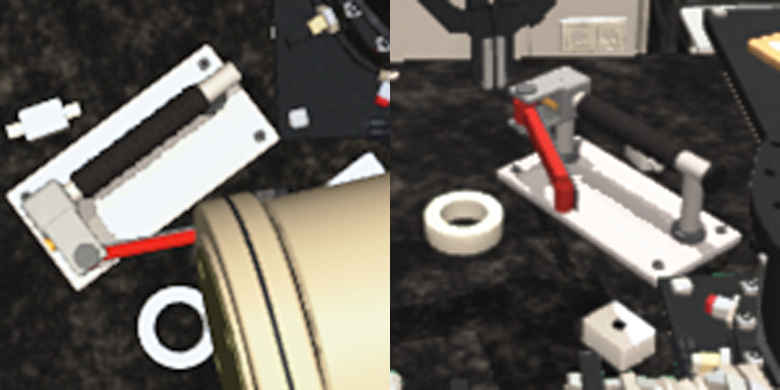

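The top view is now occluded by the arm. In the side view the lever is unmoved, with its end at (563,200), and the fingers are at (490,60), well clear. Next I'll descend.

Call:
{"name": "jog_arm", "arguments": {
  "rows": [
    [[0,0,0.03],[0,0,0]],
    [[0,0,0.06],[0,0,0]],
    [[0,0,0.085],[0,0,0]],
    [[0,0,0.098],[0,0,0]],
    [[0,0,0.098],[0,0,0]],
    [[0,0,0.098],[0,0,0]],
    [[0,0,0.098],[0,0,0]]
  ]
}}

```text
t: 4.0
position: [449.6, 145.1, 54.0]
ee_rot: [0.996, 0.085, 0.002, -0.0]
force: [-0.3, -0.0, -0.3]
opening: -0.1
```

```bash
python3 look.py 2
python3 - <<'E'
from h import *
p=np.load("stand.npy")
c=tcp(p,0,30)
print("before contact");rows(c,[tcp(p,0,8),tcp(p,0,2)])
print("press");rows(tcp(p,0,0),[tcp(p,t,0) for t in (0,.05,.1,.15,.2,.25,.3,.35,.4,.45)]+[tcp(p,.45,-3)])
E
```

```text
4.1 [449.31 145.03  53.57] [ 9.963e-01  8.540e-02  1.300e-03 -2.000e-04] [-0.13  0.29 -0.05] [-0.025  0.035 -0.026]
before contact
[[0.0220,-0.0000,0.0000],[0,0,-0.000]]  <- [4.69715e+02 1.48520e+02 5.20000e+01 1.71000e-01]
[[0.0280,-0.0000,0.0000],[0,0,-0.000]]  <- [4.75627e+02 1.49544e+02 5.20000e+01 1.71000e-01]
press
[[0.0000,0.0000,0.0000],[0,0,-0.000]]  <- [4.77598e+02 1.49885e+02 5.20000e+01 1.71000e-01]
[[0.0051,0.0008,0.0000],[0,0,-0.050]]  <- [4.82787e+02 1.49936e+02 5.20000e+01 2.21000e-01]
[[0.0103,0.0014,0.0000],[0,0,-0.100]]  <- [4.87968e+02 1.50247e+02 5.20000e+01 2.71000e-01]
[[0.0155,0.0017,0.0000],[0,0,-0.150]]  <- [4.93126e+02 1.50816e+02 5.20000e+01 3.21000e-01]
[[0.0206,0.0018,0.0000],[0,0,-0.200]]  <- [4.98249e+02 1.51642e+02 5.20000e+01 3.71000e-01]
[[0.0258,0.0016,0.0000],[0,0,-0.250]]  <- [5.03325e+02 1.52724e+02 5.20000e+01 4.21000e-01]
[[0.0310,0.0011,0.0000],[0,0,-0.300]]  <- [5.08340e+02 1.54057e+02 5.20000e+01 4.71000e-01]
[[0.0361,0.0004,0.0000],[0,0,-0.350]]  <- [513.282 155.64   52.      0.521]
[[0.0412,-0.0006,0.0000],[0,0,-0.400]]  <- [518.139 157.467  52.      0.571]
[[0.0463,-0.0018,0.0000],[0,0,-0.450]]  <- [522.899 159.535  52.      0.621]
[[0.0490,-0.0031,0.0000],[0,0,-0.450]]  <- [525.338 161.282  52.      0.621]
```

View pics/l2.png

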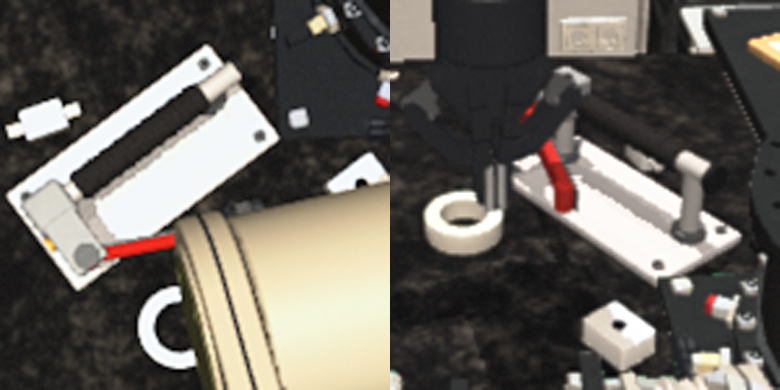

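The knuckles stick out sideways, left at about (420,100) and right at (572,90) in the crop. I'll work out their height against the bar and bracket before pressing.

Run:
```python
from h import *
P=pickle.load(open("p2.pkl","rb"));S=P["side"]
w=.171
im=cv2.resize(S["img"][130:260,240:370,::-1],(780,780)[:2],interpolation=cv2.INTER_CUBIC)[:600]
im=np.ascontiguousarray(im)
for z in(54,90,100,110,120,130):
    for d in(-60,-45,-30,-14,0,14,30,45,60):
        u=proj(S,[[449.3+d*np.cos(w),145+d*np.sin(w),z]])[0]
        q=((u-[240,130]+.5)*6).astype(int)
        cv2.circle(im,tuple(map(int,q)),3,(0,255,0) if z%20 else (0,255,255),-1)
        if d==-60: cv2.putText(im,str(z),(int(q[0])-40,int(q[1])),0,.5,(255,0,255),1)
cv2.imwrite("pics/k2.png",im)
```

```text
(no output)
```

View pics/k2.png

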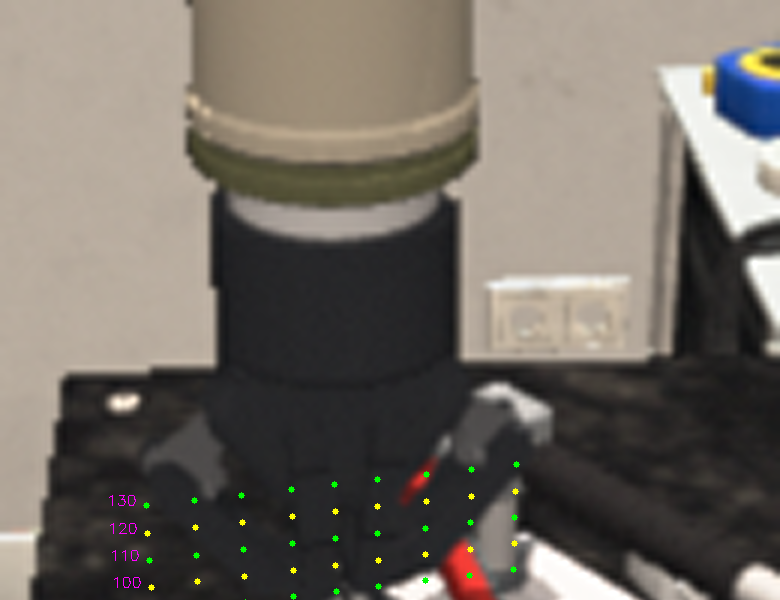

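The knuckles are at z ≈ 125 mm or more, and the bar and bracket top out at 82 and 91 mm, so there is clearance. I'll advance to just short of contact.

Call:
{"name": "jog_arm", "arguments": {
  "rows": [
    [[0.01,0,0.002],[0,0,0]],
    [[0.018,0,0.002],[0,0,0]],
    [[0.023,0,0.002],[0,0,0]],
    [[0.025,0,0.002],[0,0,0]],
    [[0.025,0,0.002],[0,0,0]],
    [[0.025,0,0.002],[0,0,0]]
  ]
}}

```text
t: 4.7
position: [472.4, 149.0, 49.9]
ee_rot: [0.996, 0.085, -0.0, 0.0]
force: [0.4, -0.6, 0.2]
opening: 0.4
```

```bash
python3 look.py 3
python3 - <<'E'
from h import *
p=np.load("stand.npy")
print("press");rows(tcp(p,0,5),[tcp(p,t,0) for t in (0,.03,.06,.09,.12,.15,.18,.21,.24,.27,.3,.33,.36,.38,.4)])
rows(tcp(p,.4,0),[tcp(p,t,0) for t in (.41,.42,.43,.44,.45)]+[tcp(p,.45,-3)])
E
```

```text
4.8 [472.42 149.    49.91] [ 9.963e-01  8.540e-02 -2.000e-04  0.000e+00] [-1.    0.    0.28] [0.014 0.001 0.039]
press
[[0.0050,0.0000,0.0000],[0,0,-0.000]]  <- [4.77598e+02 1.49885e+02 5.20000e+01 1.71000e-01]
[[0.0081,0.0005,0.0000],[0,0,-0.030]]  <- [4.80712e+02 1.49885e+02 5.20000e+01 2.01000e-01]
[[0.0112,0.0010,0.0000],[0,0,-0.060]]  <- [4.83825e+02 1.49978e+02 5.20000e+01 2.31000e-01]
[[0.0142,0.0013,0.0000],[0,0,-0.090]]  <- [4.86933e+02 1.50164e+02 5.20000e+01 2.61000e-01]
[[0.0173,0.0016,0.0000],[0,0,-0.120]]  <- [4.90034e+02 1.50444e+02 5.20000e+01 2.91000e-01]
[[0.0205,0.0017,0.0000],[0,0,-0.150]]  <- [4.93126e+02 1.50816e+02 5.20000e+01 3.21000e-01]
[[0.0236,0.0018,0.0000],[0,0,-0.180]]  <- [4.96205e+02 1.51281e+02 5.20000e+01 3.51000e-01]
[[0.0267,0.0018,0.0000],[0,0,-0.210]]  <- [4.99268e+02 1.51838e+02 5.20000e+01 3.81000e-01]
[[0.0298,0.0017,0.0000],[0,0,-0.240]]  <- [5.02314e+02 1.52487e+02 5.20000e+01 4.11000e-01]
[[0.0329,0.0014,0.0000],[0,0,-0.270]]  <- [5.05339e+02 1.53227e+02 5.20000e+01 4.41000e-01]
[[0.0360,0.0011,0.0000],[0,0,-0.300]]  <- [5.08340e+02 1.54057e+02 5.20000e+01 4.71000e-01]
[[0.0391,0.0007,0.0000],[0,0,-0.330]]  <- [5.11315e+02 1.54977e+02 5.20000e+01 5.01000e-01]
[[0.0422,0.0002,0.0000],[0,0,-0.360]]  <- [514.261 155.986  52.      0.531]
[[0.0442,-0.0001,0.0000],[0,0,-0.380]]  <- [516.207 156.707  52.      0.551]
[[0.0462,-0.0006,0.0000],[0,0,-0.400]]  <- [518.139 157.467  52.      0.571]
[[0.0010,0.0002,0.0000],[0,0,-0.010]]  <- [519.099 157.862  52.      0.581]
[[0.0020,0.0004,0.0000],[0,0,-0.020]]  <- [520.055 158.266  52.      0.591]
[[0.0031,0.0005,0.0000],[0,0,-0.030]]  <- [521.007 158.68   52.      0.601]
[[0.0041,0.0007,0.0000],[0,0,-0.040]]  <- [521.955 159.103  52.      0.611]
[[0.0051,0.0008,0.0000],[0,0,-0.050]]  <- [522.899 159.535  52.      0.621]
[[0.0081,0.0007,0.0000],[0,0,-0.050]]  <- [525.338 161.282  52.      0.621]
```

View pics/l3.png

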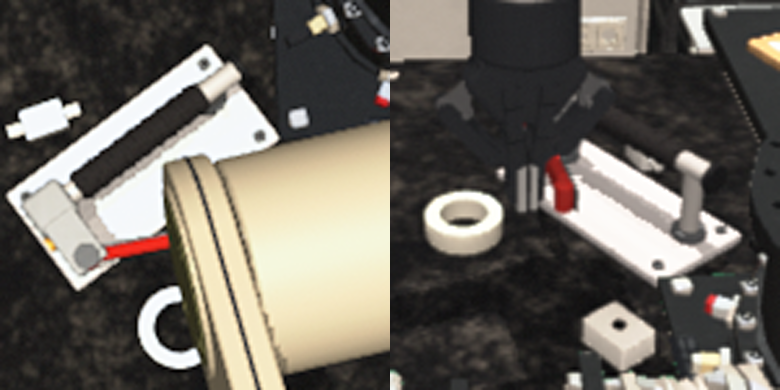

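The fingers sit just outside the lever: in the side view the finger edge is at about 541 px and the lever at about 548 px. I'll press in, stopping short of the stop to read the force.

Call:
{"name": "jog_arm", "arguments": {
  "rows": [
    [[0.005,0,0],[0,0,0]],
    [[0.0081,0.0005,0],[0,0,-0.03]],
    [[0.0112,0.001,0],[0,0,-0.06]],
    [[0.0142,0.0013,0],[0,0,-0.09]],
    [[0.0173,0.0016,0],[0,0,-0.12]],
    [[0.0205,0.0017,0],[0,0,-0.15]],
    [[0.0236,0.0018,0],[0,0,-0.18]],
    [[0.0267,0.0018,0],[0,0,-0.21]],
    [[0.0298,0.0017,0],[0,0,-0.24]],
    [[0.0329,0.0014,0],[0,0,-0.27]],
    [[0.036,0.0011,0],[0,0,-0.3]],
    [[0.0391,0.0007,0],[0,0,-0.33]],
    [[0.0422,0.0002,0],[0,0,-0.36]],
    [[0.0442,-0.0001,0],[0,0,-0.38]],
    [[0.0462,-0.0006,0],[0,0,-0.4]],
    [[0.0462,-0.0006,0],[0,0,-0.4]],
    [[0.0462,-0.0006,0],[0,0,-0.4]]
  ]
}}

```text
t: 6.5
position: [518.1, 157.4, 49.9]
ee_rot: [0.96, 0.282, -0.0, 0.0]
force: [-1.0, -3.4, -0.4]
opening: 0.4
```

```bash
python3 look.py 4
```

```text
6.6 [517.98 157.42  49.9 ] [ 9.596e-01  2.815e-01 -1.000e-04  0.000e+00] [-1.47 -4.37  0.46] [-0.553  0.193 -0.036]
```

View pics/l4.png

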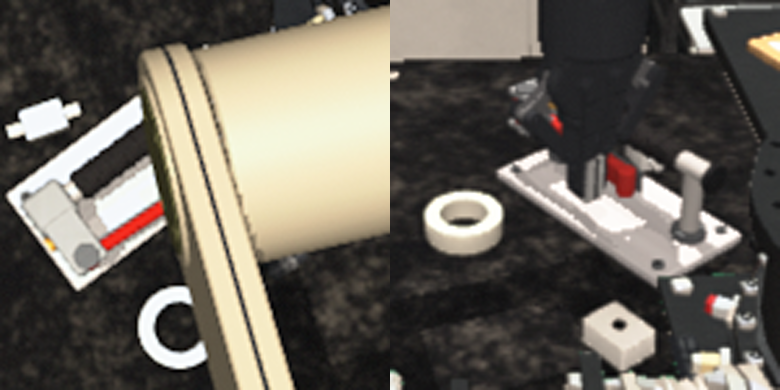

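The lever is moving in with the fingers; the stop is not reached yet. There is some sideways force along the lever, which looks like friction. I'll continue in small steps with a slight shift toward the free end to relieve it.

Call:
{"name": "jog_arm", "arguments": {
  "rows": [
    [[0.001,0.0007,0],[0,0,-0.01]],
    [[0.002,0.0014,0],[0,0,-0.02]],
    [[0.0025,0.0018,0],[0,0,-0.025]],
    [[0.0025,0.0018,0],[0,0,-0.025]],
    [[0.0025,0.0018,0],[0,0,-0.025]]
  ]
}}

```text
t: 7.1
position: [521.0, 157.5, 49.9]
ee_rot: [0.956, 0.294, -0.0, -0.0]
force: [-4.0, 0.2, 0.1]
opening: -0.3
```

Call:
{"name": "jog_arm", "arguments": {
  "rows": [
    [[0.0005,0.0002,0],[0,0,-0.005]],
    [[0.001,0.0003,0],[0,0,-0.01]],
    [[0.001,0.0003,0],[0,0,-0.01]]
  ]
}}

```text
t: 7.4
position: [522.1, 157.6, 49.9]
ee_rot: [0.954, 0.299, -0.0, -0.0]
force: [-4.0, 0.2, -0.9]
opening: 0.1
```

Call:
{"name": "jog_arm", "arguments": {
  "rows": [
    [[0.0005,0,0],[0,0,-0.005]],
    [[0.001,-0.0001,0],[0,0,-0.01]],
    [[0.001,-0.0001,0],[0,0,-0.01]]
  ]
}}

```text
t: 7.7
position: [523.0, 158.1, 49.9]
ee_rot: [0.953, 0.303, -0.0, 0.0]
force: [-2.7, -1.1, -1.4]
opening: -0.2
```

Call:
{"name": "jog_arm", "arguments": {
  "rows": [
    [[0.0005,0,0],[0,0,0]],
    [[0.001,-0.0001,0],[0,0,0]],
    [[0.001,-0.0001,0],[0,0,0]]
  ]
}}

```text
t: 8.0
position: [523.9, 158.7, 49.9]
ee_rot: [0.953, 0.303, 0.0, 0.0]
force: [-2.4, -2.4, -2.4]
opening: -0.0
```

Call:
{"name": "jog_arm", "arguments": {
  "rows": [
    [[0.0005,0,0],[0,0,0]],
    [[0.0005,-0.0001,0],[0,0,0]],
    [[0.0005,-0.0001,0],[0,0,0]]
  ]
}}

```text
t: 8.3
position: [524.2, 159.1, 50.0]
ee_rot: [0.953, 0.303, 0.0, 0.0]
force: [-2.6, -4.4, -1.8]
opening: -0.1
```

Call:
{"name": "jog_arm", "arguments": {
  "rows": [
    [[0.0005,0.0002,0],[0,0,0]],
    [[0.001,0.0003,0],[0,0,0]],
    [[0.001,0.0003,0],[0,0,0]]
  ]
}}

```text
t: 8.6
position: [524.8, 159.5, 50.0]
ee_rot: [0.953, 0.303, -0.0, 0.0]
force: [-4.1, -4.6, 0.3]
opening: -0.2
```

```bash
python3 look.py 5
```

```text
8.7 [524.78 159.47  50.01] [ 9.529e-01  3.032e-01 -4.000e-04  1.000e-04] [-3.23 -5.72 -0.2 ] [-0.728  0.597 -0.018]
```

View pics/l5.png

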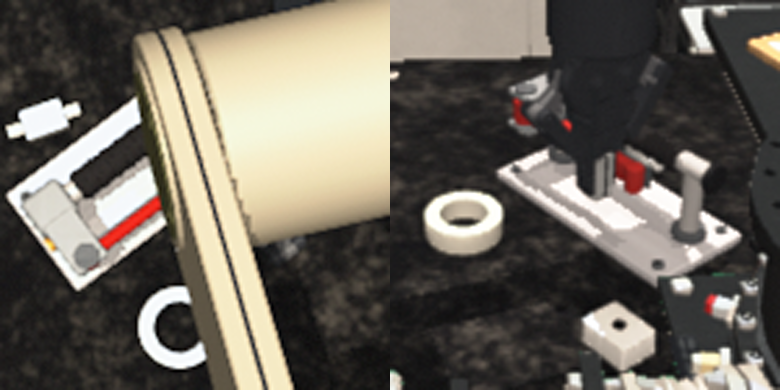

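Call:
{"name": "jog_arm", "arguments": {
  "rows": [
    [[0.0005,0.0002,0],[0,0,0]],
    [[0.001,0.0004,0],[0,0,0]],
    [[0.001,0.0004,0],[0,0,0]]
  ]
}}

```text
t: 9.0
position: [525.1, 159.6, 49.9]
ee_rot: [0.953, 0.303, -0.001, -0.0]
force: [-8.6, -5.7, 3.9]
opening: -0.1
```

```bash
python3 -c "
from rig import status
s=status.sense();print(s['t'],s['position'].round(2),s['force'].round(2),s['ft_torque'].round(3),s['joint_torque'].round(2))"
```

```text
9.0 [525.06 159.63  49.9 ] [-8.65 -5.71  3.88] [-0.785  1.19  -0.   ] [ 1.630e+00 -5.304e+01 -4.831e+01  1.200e+00 -3.090e+00  1.000e-02]
```

The normal force rose from 6 to 10.4 N within 0.3 mm of motion, so the lever is against its stop. Next I'll release it.

Run:
```python
from h import *
p=np.load("stand.npy")
c=np.array(tcp(p,.4,0))
for sx,sy,dw in((.0025,.0018,.025),(.001,.0003,.01),(.001,-.0001,.01),(.001,-.0001,0),(.0005,-.0001,0),(.001,.0003,0),(.001,.0004,0)):
    w=c[3]; c=c+1e3*np.array([np.cos(w)*sx+np.sin(w)*sy,np.sin(w)*sx-np.cos(w)*sy,0,0]); c[3]=w+dw
c[2]=50;print(c);np.save("cmd_stop.npy",c)
rows(c,[tcp(p,t,g,z=50) for t,g in((.43,2),(.38,4),(.33,6),(.28,8),(.22,10),(.16,12),(.1,14),(.05,17),(0,20),(0,26),(0,30))])
```

```text
[526.12094474 159.88642478  50.           0.61642521]
[[-0.0069,-0.0020,-0.0000],[0,0,0.015]]  <- [519.358 157.548  50.      0.601]
[[-0.0139,-0.0034,-0.0000],[0,0,0.065]]  <- [512.8   154.612  50.      0.551]
[[-0.0209,-0.0052,-0.0000],[0,0,0.115]]  <- [5.06053e+02 1.52093e+02 5.00000e+01 5.01000e-01]
[[-0.0277,-0.0075,-0.0000],[0,0,0.165]]  <- [4.99143e+02 1.50004e+02 5.00000e+01 4.51000e-01]
[[-0.0354,-0.0108,-0.0000],[0,0,0.225]]  <- [4.91042e+02 1.48229e+02 5.00000e+01 3.91000e-01]
[[-0.0428,-0.0146,-0.0000],[0,0,0.285]]  <- [4.82807e+02 1.47056e+02 5.00000e+01 3.31000e-01]
[[-0.0499,-0.0189,-0.0000],[0,0,0.345]]  <- [4.74480e+02 1.46493e+02 5.00000e+01 2.71000e-01]
[[-0.0568,-0.0235,-0.0000],[0,0,0.395]]  <- [4.66202e+02 1.46203e+02 5.00000e+01 2.21000e-01]
[[-0.0634,-0.0285,-0.0000],[0,0,0.445]]  <- [4.57891e+02 1.46473e+02 5.00000e+01 1.71000e-01]
[[-0.0688,-0.0311,-0.0000],[0,0,0.445]]  <- [4.51979e+02 1.45450e+02 5.00000e+01 1.71000e-01]
[[-0.0725,-0.0328,-0.0000],[0,0,0.445]]  <- [4.48038e+02 1.44767e+02 5.00000e+01 1.71000e-01]
```

Call:
{"name": "jog_arm", "arguments": {
  "rows": [
    [[-0.0069,-0.002,0],[0,0,0.015]],
    [[-0.0139,-0.0034,0],[0,0,0.065]],
    [[-0.0209,-0.0052,0],[0,0,0.115]],
    [[-0.0277,-0.0075,0],[0,0,0.165]],
    [[-0.0354,-0.0108,0],[0,0,0.225]],
    [[-0.0428,-0.0146,0],[0,0,0.285]],
    [[-0.0499,-0.0189,0],[0,0,0.345]],
    [[-0.0568,-0.0235,0],[0,0,0.395]],
    [[-0.0634,-0.0285,0],[0,0,0.445]],
    [[-0.0688,-0.0311,0],[0,0,0.445]],
    [[-0.0725,-0.0328,0],[0,0,0.445]],
    [[-0.0725,-0.0328,0],[0,0,0.445]],
    [[-0.0725,-0.0328,0],[0,0,0.445]],
    [[-0.0725,-0.0328,0],[0,0,0.445]],
    [[-0.0725,-0.0328,0],[0,0,0.445]],
    [[-0.0725,-0.0328,0],[0,0,0.445]],
    [[-0.0725,-0.0328,0],[0,0,0.445]]
  ]
}}

```text
t: 10.7
position: [448.1, 144.8, 50.0]
ee_rot: [0.996, 0.085, -0.0, -0.0]
force: [-0.9, 0.0, -0.2]
opening: 0.2
```

```bash
python3 look.py 6
python3 - <<'E'
from h import *
p=np.load("stand.npy")
rows(tcp(p,0,30),[tcp(p,t,g) for t,g in((0,20),(0,10),(0,5),(0,2),(0,0))]+[tcp(p,t,0) for t in (.04,.08,.12,.16,.2,.24,.28,.32,.36,.4,.43)])
c=np.load("cmd_stop.npy");c2=tcp(p,.43,0,z=50);rows(c2,[c])
a=pickle.load(open("p2.pkl","rb"))["side"]["img"];b=pickle.load(open("p6.pkl","rb"))["side"]["img"]
d=np.abs(a.astype(int)-b).max(2)>40;print("changed px",d.sum(),np.argwhere(d)[:5])
E
```

```text
10.8 [448.01 144.77  49.96] [ 0.9963  0.0854 -0.      0.    ] [ 0.24 -0.28  0.23] [-0.041  0.045 -0.03 ]
[[0.0100,-0.0000,0.0000],[0,0,-0.000]]  <- [4.57891e+02 1.46473e+02 5.20000e+01 1.71000e-01]
[[0.0200,-0.0000,0.0000],[0,0,-0.000]]  <- [4.67745e+02 1.48179e+02 5.20000e+01 1.71000e-01]
[[0.0250,-0.0000,0.0000],[0,0,-0.000]]  <- [4.72671e+02 1.49032e+02 5.20000e+01 1.71000e-01]
[[0.0280,-0.0000,0.0000],[0,0,-0.000]]  <- [4.75627e+02 1.49544e+02 5.20000e+01 1.71000e-01]
[[0.0300,-0.0000,0.0000],[0,0,-0.000]]  <- [4.77598e+02 1.49885e+02 5.20000e+01 1.71000e-01]
[[0.0341,0.0007,0.0000],[0,0,-0.040]]  <- [4.81750e+02 1.49905e+02 5.20000e+01 2.11000e-01]
[[0.0382,0.0012,0.0000],[0,0,-0.080]]  <- [4.85897e+02 1.50092e+02 5.20000e+01 2.51000e-01]
[[0.0423,0.0016,0.0000],[0,0,-0.120]]  <- [4.90034e+02 1.50444e+02 5.20000e+01 2.91000e-01]
[[0.0465,0.0018,0.0000],[0,0,-0.160]]  <- [4.94154e+02 1.50961e+02 5.20000e+01 3.31000e-01]
[[0.0506,0.0018,0.0000],[0,0,-0.200]]  <- [4.98249e+02 1.51642e+02 5.20000e+01 3.71000e-01]
[[0.0548,0.0017,0.0000],[0,0,-0.240]]  <- [5.02314e+02 1.52487e+02 5.20000e+01 4.11000e-01]
[[0.0589,0.0013,0.0000],[0,0,-0.280]]  <- [5.06342e+02 1.53494e+02 5.20000e+01 4.51000e-01]
[[0.0631,0.0009,0.0000],[0,0,-0.320]]  <- [5.10326e+02 1.54661e+02 5.20000e+01 4.91000e-01]
[[0.0672,0.0002,0.0000],[0,0,-0.360]]  <- [514.261 155.986  52.      0.531]
[[0.0712,-0.0006,0.0000],[0,0,-0.400]]  <- [518.139 157.467  52.      0.571]
[[0.0743,-0.0013,0.0000],[0,0,-0.430]]  <- [521.007 158.68   52.      0.601]
[[0.0049,0.0019,-0.0000],[0,0,-0.015]]  <- [526.121 159.886  50.      0.616]
changed px 1234 [[  0 267]
 [  0 274]
 [  1  12]
 [  1 269]
 [  1 270]]
```

View pics/l6.png

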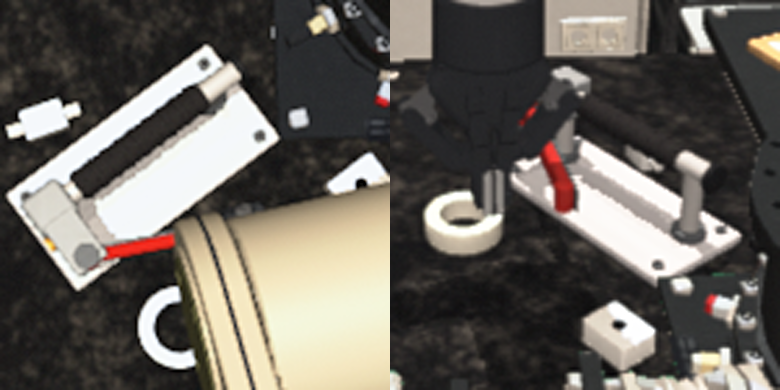

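The lever is fully back out: its end is at (567,205), the same as before the press. The fingers are clear at (487,200), force is about 0, and the tape, riser and adapter are unmoved. Second press now.

Call:
{"name": "jog_arm", "arguments": {
  "rows": [
    [[0.01,0,0],[0,0,0]],
    [[0.02,0,0],[0,0,0]],
    [[0.025,0,0],[0,0,0]],
    [[0.028,0,0],[0,0,0]],
    [[0.03,0,0],[0,0,0]],
    [[0.0341,0.0009,0],[0,0,-0.04]],
    [[0.0382,0.0016,0],[0,0,-0.08]],
    [[0.0423,0.0021,0],[0,0,-0.12]],
    [[0.0465,0.0025,0],[0,0,-0.16]],
    [[0.0506,0.0027,0],[0,0,-0.2]],
    [[0.0548,0.0028,0],[0,0,-0.24]],
    [[0.0589,0.0026,0],[0,0,-0.28]],
    [[0.0631,0.0023,0],[0,0,-0.32]],
    [[0.0672,0.0018,0],[0,0,-0.36]],
    [[0.0712,0.0012,0],[0,0,-0.4]],
    [[0.0743,0.0006,0],[0,0,-0.43]],
    [[0.0743,0.0006,0],[0,0,-0.43]],
    [[0.0743,0.0006,0],[0,0,-0.43]]
  ]
}}

```text
t: 12.6
position: [520.6, 156.8, 49.5]
ee_rot: [0.955, 0.296, -0.001, -0.0]
force: [-3.5, 0.6, -0.6]
opening: -0.1
```

Call:
{"name": "jog_arm", "arguments": {
  "rows": [
    [[0.001,0.0001,0],[0,0,-0.007]],
    [[0.002,0.0001,0],[0,0,-0.015]],
    [[0.003,0.0001,0],[0,0,-0.015]],
    [[0.003,0.0001,0],[0,0,-0.015]],
    [[0.003,0.0001,0],[0,0,-0.015]]
  ]
}}

```text
t: 13.1
position: [523.7, 158.3, 49.9]
ee_rot: [0.953, 0.303, -0.0, 0.0]
force: [-3.3, -1.3, -3.5]
opening: 0.0
```

Call:
{"name": "jog_arm", "arguments": {
  "rows": [
    [[0.0005,0,0],[0,0,0]],
    [[0.001,0,0],[0,0,0]],
    [[0.001,0,0],[0,0,0]],
    [[0.001,0,0],[0,0,0]]
  ]
}}

```text
t: 13.5
position: [524.7, 158.9, 50.0]
ee_rot: [0.953, 0.303, 0.0, 0.0]
force: [-3.2, -3.3, -3.3]
opening: -0.2
```

```bash
python3 look.py 7
```

```text
13.6 [524.69 158.91  50.  ] [9.529e-01 3.031e-01 0.000e+00 1.000e-04] [-3.09 -2.93 -1.8 ] [-0.348  0.456  0.02 ]
```

Call:
{"name": "jog_arm", "arguments": {
  "rows": [
    [[0.0005,0.0001,0],[0,0,0]],
    [[0.001,0.0002,0],[0,0,0]],
    [[0.001,0.0002,0],[0,0,0]],
    [[0.001,0.0002,0],[0,0,0]]
  ]
}}

```text
t: 14.0
position: [525.1, 159.2, 49.9]
ee_rot: [0.953, 0.303, -0.001, 0.0]
force: [-5.5, -3.8, 0.6]
opening: 0.4
```

Call:
{"name": "jog_arm", "arguments": {
  "rows": [
    [[0.0003,0.0001,0],[0,0,0]],
    [[0.0006,0.0002,0],[0,0,0]],
    [[0.0006,0.0002,0],[0,0,0]],
    [[0.0006,0.0002,0],[0,0,0]]
  ]
}}

```text
t: 14.4
position: [525.3, 159.3, 49.9]
ee_rot: [0.953, 0.303, -0.001, 0.0]
force: [-9.0, -4.3, 2.4]
opening: -0.2
```

```bash
python3 look.py 8
```

```text
14.5 [525.27 159.27  49.88] [ 0.9529  0.3032 -0.0011  0.    ] [-8.14 -3.41  2.64] [-0.612  1.219  0.018]
```

View pics/l8.png

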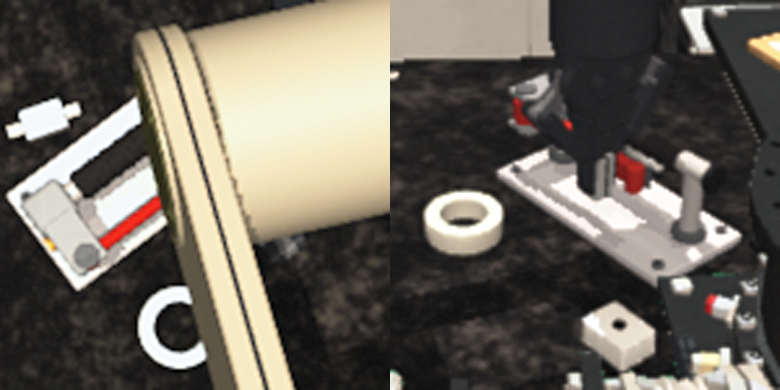

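Call:
{"name": "jog_arm", "arguments": {
  "rows": [
    [[0.0002,0,0],[0,0,0]],
    [[0.0002,0,0],[0,0,0]],
    [[0.0002,0,0],[0,0,0]],
    [[0.0002,0,0],[0,0,0]],
    [[0.0002,0,0],[0,0,0]]
  ]
}}

```text
t: 15.0
position: [525.3, 159.3, 49.9]
ee_rot: [0.953, 0.303, -0.001, 0.0]
force: [-8.7, -4.9, 2.2]
opening: -0.2
```

```bash
python3 -c "
from rig import status,order
s=status.sense();print(s['t'],s['position'].round(2),s['force'].round(2),s['ft_torque'].round(3))
f=s['force'];n=f[0]*.815+f[1]*.58;print(n)
if -20<n<-7: print(order.finish_job())"
```

```text
15.0 [525.3  159.31  49.85] [-8.68 -4.9   2.21] [-0.659  1.262  0.024]
-9.918799371212149
the job is handed in; nothing more can be done
None
```

I pressed the red lever in to its stop, let it spring fully back out, then pressed it to the stop again. I handed the job in at t = 15.0 s with the fingers still holding it there. Both presses used the outside of the shut fingers on the lever's outer face, about 102 mm from the pivot.

- **First press:** the force rose from 6 to 10.4 N within about 0.3 mm, well above the spring's 3.5 N, so it was against the stop.
- **Release:** with the fingers about 30 mm clear and the force near 0, the side picture showed the lever's end back at its starting position.
- **Second press:** the stop came at the same position to within about 0.2 mm. The force was steady at about 9–10 N, and the fingers did not move over the last half second.
- **Surroundings:** in the last pictures the lever looks parallel to the bar. The tape, riser block and adapter are where they started, and I saw no sign of contact with the bar.

**What did not fully agree:**
- My camera fit of the stand put the stop about 2 mm short of where it was found, which is about the calibration error.
- A few newtons of sideways force came and went during the presses. I took this as friction along the lever, because it reversed when I shifted the fingers slightly.
- The arm hid the gap in both pictures, so I confirmed the stop from force and position and did not measure the 24 mm gap directly.

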